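# Switch off the power strip and shut the project case

### The arm

A 6-joint arm with a two-finger parallel gripper is mounted at the origin on the work surface. World frame = base frame: x ahead of the robot, y to its left, z up, the work surface at z = 0. Lengths are in m, angles in degrees, forces in N, time in s.
With the tool pointing down it reaches from about 0.4 to 0.825 m from the base axis. Payload 7 kg.
Tool frame: the origin (TCP) lies at the very end of the fingers, on their centre line; the grasp point (between the pads) lies 19 mm behind it; x points along the fingers, y is the direction in which the jaws open and shut, and the axes are right-handed (so a half turn about x gives the same grasp; the last joint's range is limited). The gripper opens to 88 mm and grips with 3 to 60 N. Pads are 19 mm wide; open, the fingers measure 130 mm over their backs; the gripper's body (78 mm by 193 mm) begins 47 mm behind the grasp point.
Start: joints at [87.84, 20.546, 0.682, 0, -70.136, -16.507], TCP at [0.216, 0.639, 0.227] pointing down, gripper open.
Joint ranges: [-176.03, 176.03], [-82.01, 121.73], [-58.28, 71.71], [-173.87, 95.51], [-174.79, -0.11], [-173.66, 173.66]. Speed limits (degrees/s): [136.94, 136.94, 172.46, 180, 180, 180].

### API

Orientations are given as [roll, pitch, yaw] about the fixed x, y, z axes, in that order (R = Rz(yaw) Ry(pitch) Rx(roll)).
In Python, from plant import monitor, eyes, ticket gives the robot as it stands. The module is installed in compiled form; this text tells all that it offers.
- The arm moves only by the shell command python3 -m crank 'ROWS'. ROWS is JSON, a list of rows, each an object with "linear": the shift along the world's x, y, z in units of 60 mm (1.0 is 60 mm), a list of three; "rot": the turn, a rotation vector about the world's x, y, z in units of 5 degrees (1.0 is 5 degrees), a list of three; "hand": the opening, from 0 (shut) to 1 (fully open). In form: [{"linear": [tx, ty, tz], "rot": [ax, ay, az], "hand": hand}, ...]. A call has 1 to 20 rows; each row shifts and turns the pose as measured when the row begins; what a row does not reach is not made up. A row lasts 1/8 s, in which the tool goes at most 62.5 mm and 10.7 degrees, less where a joint would pass 70% of its speed; a pose out of reach is approached as far as the arm can. A call is refused whole if a number of a shift passes 1 or a number of a turn 1, either way. A call with a gripper value outside its range is refused whole. The fingers move at their own pace and stop on an object; the grip force is fixed at half the most. Time passes only in rows, so rows that do not move let the fingers close. It gives the time, the measured TCP pose, the force and the opening at its end, in the units of the state.
- monitor.get_obs(): the state, without advancing time (a new reading comes with each control period).
- eyes.snapshot(name): name is "side" or "top"; returns a dict with "image" (480x640x3 uint8, red, green, blue), "depth" (480x640 float32, m along the optical axis (not along the pixel's ray), 0 where there is no reading), "K" (3x3 intrinsics, pixels), "k1" (the pictures are not rectified: a ray, as slopes to the right and down, at radius r is drawn at 1 + k1 r^2 times it, then the intrinsics apply), "camera_from_world" (4x4, takes a point from world to camera coordinates). Camera axes: x right, y up, looking along -z (the intrinsics and any distortion apply to the point x, -y, -z); pixel columns grow to the right and rows downward; lengths in m; the calibration is good to about 2 mm. A picture is of the moment at which its call begins.
- ticket.close_job(): hands the job in, once; it reports no verdict.
The state is a dict: "clock": time; "joint_pos": joint angles; "qvel": joint speeds; "tau": joint torques, N m; "tool_pos": TCP position; "orientation": TCP orientation; "force": force on the tool from outside, world axes, zero at the start; "moment": the same for the moment, N m; "opening": finger opening in m.
Only numpy, scipy, OpenCV 4.12 (cv2) and the standard library are available. Lean on these libraries where they do the work, as an engineer would, in place of code of your own. Each camera call takes 0.05 s, during which the arm holds its last target.

### The job

Make the bench safe at the end of the lab: first switch the power strip off by pressing the raised end of its lit rocker right down, then gently push the open clear lid of the project case over and down, without slamming it, until it is fully shut. Work with your fingertips only: pick nothing up, do not shove the case along the bench, and leave the heat sink, the brass pin and the power supply's knob as they are.

Things in the scene. Friction and masses are not known exactly. Their poses are not given: they have to be found in the camera images.
- strip: cream power strip screwed to the bench (it cannot move), 240 long x 58 wide x 42 mm high, with three round outlets and one lit amber rocker switch; origin at the centre of its underside, x along its length towards the end with the rocker, y across, z up
- rocker (a joint): rocker switch of the strip, rad: 0 = on, as found (the half nearer the end of the strip stands up, the inner half lies level), 0.4 = off (the outer half lies level, the inner half stands up). It tips about the strip's y axis, stays where it is left, and must be pressed right over; about 3 N on the raised end tips it
- rocker_pivot (a point): point at the middle of the rocker, on its top, where its two halves meet, 85 mm from the strip's centre and 47 mm above the bench; it does not move. Each half is 16 mm long along the strip and 22 mm wide; a half that lies level is 5 mm above the strip's top, level with this point; the black frame round it rises only 2 mm. Pressing must stay on the raised half: what covers the other half keeps it from tipping
- rocker_end (a point): middle of the top outer edge of the rocker half at the strip's end; on the rocker, so about 6 mm above the pivot point when on and level with it when off
- case: project case, 150 (x) x 200 (y) x 70 mm high to the rim, clear acrylic walls on a grey base, with a transformer and a board inside, about 2 kg, loose on rubber feet; origin at the centre of its underside, x towards the hinge side (away from the robot at yaw 0), z up
- lid (a joint): angle of the clear acrylic lid, rad: 0 = shut flat on the rim, 1.57 = upright, up to 2.1 = leaning back beyond the hinge, away from the case. A stiff friction hinge: the lid stays where it is left and does not fall; about 2 to 3 N near its free edge moves it
- lid_hinge (a point): middle of the lid's hinge line, on the case, 77 mm from the case's centre towards +x of the case and 72.5 mm above the bench; the hinge line runs along the case's y. The lid is a plate 154 mm from hinge line to free edge, 204 mm wide and 5 mm thick, its mid-plane through the hinge line, 0.2 kg
- lid_tab (a point): tip of the lid's black finger tab (44 mm wide, 9 mm thick) at the middle of the lid's free edge, 166 mm from the hinge line, in the plate's mid-plane; on the lid
- heatsink: bystander: loose silver aluminium heat sink block with nine upright fins, 50 x 46 x 31 mm high; origin at the centre of its underside
- pin: bystander: loose brass test pin standing on its 22 mm foot, 47 mm high; origin at the centre of its underside
- knob_mark (a point): bystander: pointer end of the larger black knob (38 mm wide, standing 22 mm out) on the front of the grey bench power supply, 15 mm from the knob's axis, about 64 mm above the bench; moves if the knob is turned. The supply is fixed, 220 deep x 140 wide x 128 mm high, beyond the middle of the work, its front facing the robot

How it is judged:
By the outcome, as a careful person would: the job done as asked, in the order asked, and still so for the second after the job is handed in, with the robot touching nothing.
It also fails if it takes over 54 s, if anything falls off the work surface, if the arm or the gripper's body presses on something with over 40 N, if the wrist force passes 120 N, or if a joint passes its speed limit or range.

## Working session

There is one attempt and no reset: what is moved stays moved. The work goes in short steps, Python scripts to look and compute and a shell command to move; the robot and the scene stay as the last step left them, time stands still between calls to the robot, and variables do not carry over. Pictures are saved under pics/ and viewed, and the job is handed in when it is done.

```bash
mkdir -p pics
cat > h.py <<'E'
import numpy as np, cv2, pickle
from plant import monitor, eyes, ticket
def snap(n,f):
    s=eyes.snapshot(n); cv2.imwrite('pics/'+f+'.png',s['image'][:,:,::-1]); pickle.dump(s,open(f+'.pkl','wb')); return s
def ray(s,u,v):
    K=s['K'];x=(u-K[0,2])/K[0,0];y=(v-K[1,2])/K[1,1]
    a,b=x,y
    for _ in range(30):
        k=1+s['k1']*(a*a+b*b);a,b=x/k,y/k
    T=np.linalg.inv(s['camera_from_world']);return T[:3,3],T[:3,:3]@np.array([a,-b,-1])
def plane(s,u,v,z):
    o,d=ray(s,u,v);return o+d*(z-o[2])/d[2]
def dep(s,u,v):
    o,d=ray(s,u,v);return o+d*s['depth'][int(round(v)),int(round(u))]
def proj(s,p):
    c=s['camera_from_world']@np.append(p,1);a,b=c[0]/-c[2],-c[1]/-c[2];k=1+s['k1']*(a*a+b*b)
    return np.array([s['K'][0,0]*a*k+s['K'][0,2],s['K'][1,1]*b*k+s['K'][1,2]])
E
python3 - <<'E'
from h import *
for n in('side','top'):
    s=snap(n,n+'0');print(n,s['k1'],s['K'].tolist(),np.linalg.inv(s['camera_from_world']).round(3).tolist())
print(monitor.get_obs())
E
```

```text
side 0.033758717912219995 [[488.0944858327668, 0.0, 314.65962425555495], [0.0, 488.0944858327668, 239.68248364809494], [0.0, 0.0, 1.0]] [[-0.91, 0.265, -0.32, 0.275], [-0.415, -0.537, 0.734, 0.63], [0.023, 0.801, 0.599, 0.605], [0.0, 0.0, 0.0, 1.0]]
top -0.061072725697744815 [[491.3250520767836, 0.0, 322.1710423567042], [0.0, 491.3250520767836, 235.2305497502829], [0.0, 0.0, 1.0]] [[0.022, 0.998, -0.051, 0.481], [-1.0, 0.023, 0.013, -0.017], [0.014, 0.051, 0.999, 1.061], [0.0, 0.0, 0.0, 1.0]]
{'clock': 0.1, 'joint_pos': array([ 8.78413282e+01,  2.05872292e+01,  6.39448303e-01, -1.47625752e-02,
       -7.01354265e+01, -1.65049198e+01]), 'qvel': array([ 0.00047794, -0.08850163,  0.06884682,  0.06937853, -0.00893219,
        0.06419873]), 'tau': array([-4.62521766e-04, -5.84159768e+01,  2.93751061e+01,  7.01533824e+00,
        1.01758653e-02, -5.24193570e-05]), 'tool_pos': array([0.21593395, 0.63908232, 0.22573011]), 'orientation': array([  97.0366469 ,   89.91564278, -101.63197101]), 'force': array([-0.12586643,  0.58046986, -0.47520809]), 'moment': array([ 0.01493867,  0.01201231, -0.01786743]), 'opening': 0.08786090280321009}
```

View pics/side0.png

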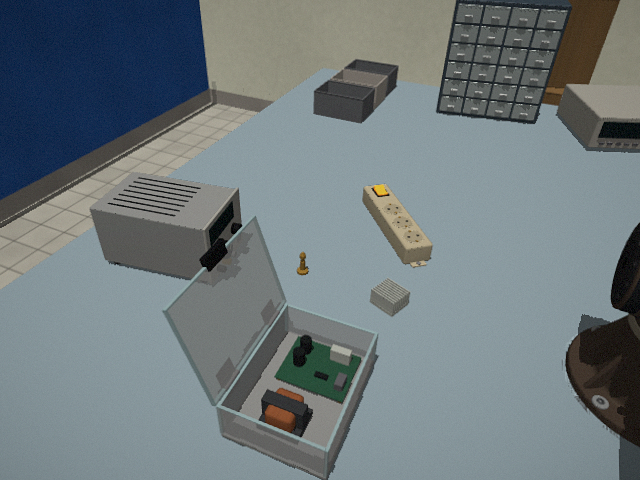

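View pics/top0.png

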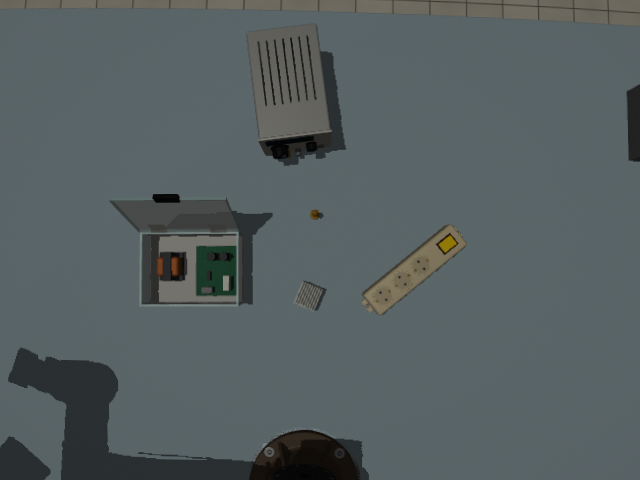

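The top view shows the amber rocker at about (447,244), the strip running down-left to (372,305), the case centred near (190,268), and the black tab at (166,198). In the side view the tab is at (213,254) and the lid leans back past upright. Next I measure these.

Run:
```python
from h import *
t=pickle.load(open('top0.pkl','rb'));s=pickle.load(open('side0.pkl','rb'))
for n,q in(('top',t),('side',s)):
    hsv=cv2.cvtColor(q['image'],cv2.COLOR_RGB2HSV)
    m=cv2.inRange(hsv,(18,180,150),(35,255,255))
    c=max(cv2.findContours(m,0,2)[0],key=cv2.contourArea)
    r=cv2.minAreaRect(c);print(n,'rocker',r)
    for p in cv2.boxPoints(r):print('  ',p,plane(q,*p,.05).round(4))
    print(' c',plane(q,*r[0],.049).round(4),dep(q,*r[0]).round(4))
    m=cv2.inRange(q['image'],(0,0,0),(45,45,45));
    x,y,w,h=(148,188,40,20) if n=='top' else (196,232,36,42)
    mm=m[y:y+h,x:x+w];c=max(cv2.findContours(mm,0,2)[0],key=cv2.contourArea);r=cv2.minAreaRect(c)
    b=cv2.boxPoints(r)+[x,y];print(' tab',np.array(r[0])+[x,y],r[1],b.tolist())
    vv,uu=np.nonzero(mm);P=np.array([dep(q,u+x,v+y) for u,v in zip(uu,vv)]);print(' tab dep med',np.median(P,0).round(4),P.min(0).round(3),P.max(0).round(3))
# strip in top by depth height
H=np.zeros((480,640,3))
for v in range(180,340):
    for u in range(90,500):H[v,u]=dep(t,u,v)
m=((H[...,2]>.03)&(H[...,2]<.06)).astype(np.uint8);m[:,:340]=0
c=max(cv2.findContours(m,0,2)[0],key=cv2.contourArea)
P=np.array([plane(t,*p[0],.042)[:2] for p in c],np.float32);print('strip',cv2.minAreaRect(P),cv2.boxPoints(cv2.minAreaRect(P)).round(4).tolist())
for nm,q in(('top',t),('side',s)):
    c=q['image']
    x,y,w,h=(100,180,160,140) if nm=='top' else (150,200,240,280)
    cv2.imwrite(f'pics/{nm}case.png',cv2.resize(c[y:y+h,x:x+w,::-1],None,fx=5 if nm=='top' else 2.1,fy=4 if nm=='top' else 2.1,interpolation=2))
```

```text
Traceback (most recent call last):
ValueError: max() iterable argument is empty
```

Run:
```python
from h import *
t=pickle.load(open('top0.pkl','rb'));s=pickle.load(open('side0.pkl','rb'))
print(t['image'].dtype,t['image'][244,447],s['image'][190,380])
for n,q in(('top',t),('side',s)):
    im=np.ascontiguousarray(q['image']).astype(np.uint8)
    hsv=cv2.cvtColor(im,cv2.COLOR_RGB2HSV); print(hsv[244,447],hsv[190,380])
    m=cv2.inRange(hsv,(15,200,140),(35,255,255))
    c=max(cv2.findContours(m,0,2)[0],key=cv2.contourArea)
    r=cv2.minAreaRect(c);print(n,'rocker',r)
    for p in cv2.boxPoints(r):print('  ',p,plane(q,*p,.05).round(4))
    print(' c',plane(q,*r[0],.049).round(4),dep(q,*r[0]).round(4))
    m=cv2.inRange(im,(0,0,0),(45,45,45));
    x,y,w,h=(148,188,40,20) if n=='top' else (196,232,36,42)
    mm=m[y:y+h,x:x+w];c=max(cv2.findContours(mm,0,2)[0],key=cv2.contourArea);r=cv2.minAreaRect(c)
    b=cv2.boxPoints(r)+[x,y];print(' tab',np.array(r[0])+[x,y],r[1],b.tolist())
    vv,uu=np.nonzero(mm);P=np.array([dep(q,u+x,v+y) for u,v in zip(uu,vv)]);print(' tab dep med',np.median(P,0).round(4),P.min(0).round(3),P.max(0).round(3))
H=np.zeros((480,640,3))
for v in range(180,340):
    for u in range(90,500):H[v,u]=dep(t,u,v)
m=((H[...,2]>.03)&(H[...,2]<.06)).astype(np.uint8);m[:,:340]=0
c=max(cv2.findContours(m,0,2)[0],key=cv2.contourArea)
P=np.array([plane(t,*p[0],.042)[:2] for p in c],np.float32);print('strip',cv2.minAreaRect(P),cv2.boxPoints(cv2.minAreaRect(P)).round(4).tolist())
for nm,q in(('top',t),('side',s)):
    c=q['image']
    x,y,w,h=(100,180,160,140) if nm=='top' else (150,200,240,280)
    cv2.imwrite(f'pics/{nm}case.png',cv2.resize(c[y:y+h,x:x+w,::-1],None,fx=4 if nm=='top' else 2.1,fy=4 if nm=='top' else 2.1,interpolation=2))
```

```text
uint8 [145 121   6] [220 182  45]
[ 25 244 145] [ 96  34 104]
top rocker ((447.1829833984375, 243.35366821289062), (9.214252471923828, 13.899465560913086), 51.34019470214844)
   [438.8781  244.09756] [ 0.5197 -0.2722  0.05  ]
   [449.73175 235.41464] [ 0.5383 -0.2948  0.05  ]
   [455.48785 242.60977] [ 0.5236 -0.307   0.05  ]
   [444.63422 251.2927 ] [ 0.5051 -0.2844  0.05  ]
 c [ 0.5217 -0.2899  0.049 ] [ 0.5215 -0.2889  0.0528]
 tab [166. 198.] (8.0, 26.0) [[153.0, 194.0], [179.0, 194.0], [179.0, 202.0], [153.0, 202.0]]
 tab dep med [0.5807 0.2414 0.2284] [0.575 0.219 0.212] [0.588 0.263 0.235]
[ 97  33 164] [ 23 203 220]
side rocker ((379.5, 192.00001525878906), (14.310833930969238, 4.919349670410156), 26.56505012512207)
   [372.      191.00002] [ 0.5333 -0.2703  0.05  ]
   [374.2     186.60002] [ 0.5351 -0.2906  0.05  ]
   [387.      193.00002] [ 0.501  -0.2771  0.05  ]
   [384.8     197.40001] [ 0.4996 -0.2574  0.05  ]
 c [ 0.5175 -0.2753  0.049 ] [ 0.518  -0.2773  0.0478]
 tab [214.59502411 251.53393364] (23.678081512451172, 41.100303649902344) [[196.53393936157227, 266.904972076416], [210.3574676513672, 228.19909358024597], [232.65610885620117, 236.16289520263672], [218.83258056640625, 274.8687744140625]]
 tab dep med [0.5782 0.2414 0.2232] [0.275 0.011 0.05 ] [0.725 0.63  0.605]
strip ((0.4669758081436157, -0.22465914487838745), (0.05942840874195099, 0.2385493665933609), 40.25018310546875) [[0.36719998717308044, -0.15279999375343323], [0.521399974822998, -0.33489999175071716], [0.5666999816894531, -0.29649999737739563], [0.41260001063346863, -0.1143999993801117]]
```

```bash
ls pics
```

```text
side0.png
sidecase.png
top0.png
topcase.png
```

View pics/topcase.png

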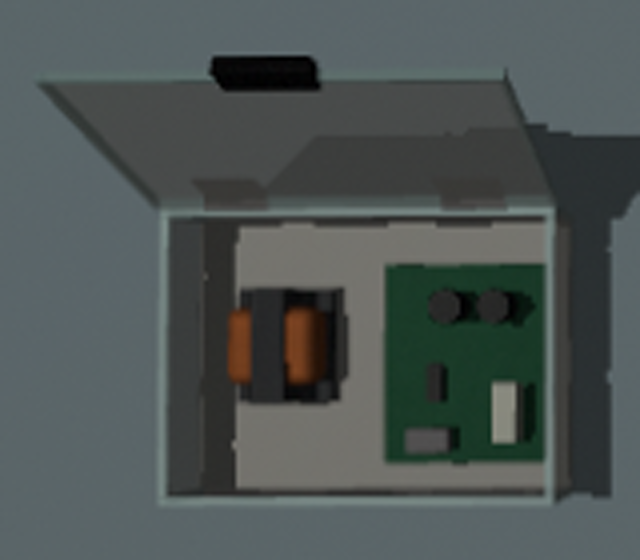

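Run:
```python
from h import *
from scipy.spatial.transform import Rotation as R
t=pickle.load(open('top0.pkl','rb'));s=pickle.load(open('side0.pkl','rb'))
o=monitor.get_obs();M=R.from_euler('xyz',o['orientation'],degrees=True).as_matrix();print(M.round(3))
a=np.array([.646,-.763]);c=np.array([.467,-.2247]);print('pivot',c+.085*a,'press',c+.101*a)
# depth of lid plane (top and side)
for n,q,box in(('side',s,(190,240,270,370)),('top',t,(150,206,225,222))):
    P=np.array([dep(q,u,v) for v in range(box[1],box[3],4) for u in range(box[0],box[2],4)])
    P=P[(P[:,2]>.08)&(P[:,2]<.24)&(P[:,0]>.5)&(P[:,0]<.62)&(P[:,1]>.13)&(P[:,1]<.36)]
    print(n,len(P))
    if len(P)>10:
        m=np.median(P,0);_,sv,V=np.linalg.svd(P-P.mean(0));print(P.mean(0).round(4),V[2].round(3),sv.round(3))
```

```text
[[-0.    -0.32  -0.947]
 [-0.001 -0.947  0.32 ]
 [-1.     0.001 -0.   ]]
pivot [ 0.52191  -0.289555] press [ 0.532246 -0.301763]
side 565
[0.5573 0.2547 0.1586] [-0.953 -0.029  0.301] [1.152 0.973 0.023]
top 75
[0.563  0.221  0.1675] [-0.953 -0.027  0.302] [0.353 0.176 0.005]
```

Run:
```python
from h import *
t=pickle.load(open('top0.pkl','rb'));s=pickle.load(open('side0.pkl','rb'))
C=np.array([plane(t,*p,.07)[:2] for p in[(140.2,232.5),(238.7,232),(239,306),(139.5,306.2)]]);print(C.round(4),C.mean(0))
print('sizes',np.linalg.norm(C-np.roll(C,-1,0),axis=1))
print('yaw',np.degrees(np.arctan2(*(C[0]-C[1])[[0,1]]*[-1,1])))
c=C.mean(0);y=np.radians(1.5);h=c+.077*np.array([np.cos(y),np.sin(y)]);print('hinge',h)
for th in(105,107.5,110):
    a=np.radians(th);r=-np.cos(a)*.166;tab=np.array([h[0]+r*np.cos(y)*1,h[1]+r*np.sin(y),.0725+.166*np.sin(a)]);print(th,tab.round(4),proj(t,tab),proj(s,tab))
# lid plane distance of hinge
for n,p in(([.953,.028,-.302],[.5573,.2547,.1586]),([.953,.027,-.302],[.563,.221,.1675])):
    print((np.array([*h,.0725])-p)@np.array(n))
```

```text
[[0.5286 0.3392]
 [0.5342 0.139 ]
 [0.3856 0.134 ]
 [0.38   0.335 ]] [0.45708323 0.23680332]
sizes [0.2003583  0.14871314 0.2011326  0.14869431]
yaw 1.5982187120730393
hinge [0.53405684 0.23881894]
105 [0.577  0.2399 0.2328] [165.32728023 199.96362077] [217.00920941 246.87974109]
107.5 [0.584  0.2401 0.2308] [165.7499564  196.04824815] [212.35557644 246.74408401]
110 [0.5908 0.2403 0.2285] [166.2236615  192.23545311] [207.84139263 246.81975231]
0.003406799013558436
0.0015882800698906845
```

Everything agrees: the rim measures 200 x 149 mm, the strip 239 x 59 mm, and the lid angle is about 107.5°. I'll close the fingers, rise and move over to the rocker.

```bash
python3 -m crank '[{"linear":[0,0,0.9],"rot":[0,0,0],"hand":0},{"linear":[0,0,0.9],"rot":[0,0,0],"hand":0},{"linear":[0.38,-0.87,0],"rot":[0,0,-0.35],"hand":0},{"linear":[0.38,-0.87,0],"rot":[0,0,-0.35],"hand":0},{"linear":[0.38,-0.87,0],"rot":[0,0,-0.35],"hand":0},{"linear":[0.38,-0.87,0],"rot":[0,0,-0.35],"hand":0},{"linear":[0.38,-0.87,0],"rot":[0,0,-0.35],"hand":0},{"linear":[0.38,-0.87,0],"rot":[0,0,-0.35],"hand":0},{"linear":[0.38,-0.87,0],"rot":[0,0,-0.35],"hand":0},{"linear":[0.38,-0.87,0],"rot":[0,0,-0.35],"hand":0},{"linear":[0.38,-0.87,0],"rot":[0,0,-0.35],"hand":0}]'
```

```text
clock: 1.48
tool_pos: [0.4219, 0.1553, 0.331]
orientation: [97.5, 89.5, -117.1]
force: [0.4, 0.2, -0.6]
opening: 0.0004
```

```bash
python3 -m crank '[{"linear":[0.2,-0.85,0],"rot":[0,0,-0.34],"hand":0},{"linear":[0.2,-0.85,0],"rot":[0,0,-0.34],"hand":0},{"linear":[0.2,-0.85,0],"rot":[0,0,-0.34],"hand":0},{"linear":[0.2,-0.85,0],"rot":[0,0,-0.34],"hand":0},{"linear":[0.2,-0.85,0],"rot":[0,0,-0.34],"hand":0},{"linear":[0.2,-0.85,0],"rot":[0,0,-0.34],"hand":0},{"linear":[0.2,-0.85,0],"rot":[0,0,-0.34],"hand":0},{"linear":[0.2,-0.8,-0.6],"rot":[0,0,-0.34],"hand":0},{"linear":[0.2,-0.8,-0.8],"rot":[0,0,-0.34],"hand":0},{"linear":[0,0,-0.9],"rot":[0,0,0],"hand":0},{"linear":[0,0,-0.5],"rot":[0,0,0],"hand":0},{"linear":[0,0,0],"rot":[0,0,0],"hand":0}]'
cat > st.py <<'E'
from h import *
from scipy.spatial.transform import Rotation as R
o=monitor.get_obs();M=R.from_euler('xyz',o['orientation'],degrees=True).as_matrix()
print(o['clock'],o['tool_pos'].round(4),'x',M[:,0].round(3),'yang',np.degrees(np.arctan2(M[1,1],M[0,1])).round(2),o['force'].round(2))
E
python3 st.py
```

```text
clock: 2.98
tool_pos: [0.5267, -0.3124, 0.1598]
orientation: [76.6, 89.4, -154.1]
force: [0.3, 0.0, 1.0]
opening: 0.0003
2.975 [ 0.5267 -0.3124  0.1598] x [-0.01  -0.005 -1.   ] yang -140.77 [0.3  0.   1.01]
```

```bash
python3 -m crank '[{"linear":[0.09,0.18,-0.5],"rot":[0.06,-0.11,0.2],"hand":0},{"linear":[0,0,-0.6],"rot":[0,0,0],"hand":0},{"linear":[0,0,-0.2],"rot":[0,0,0],"hand":0},{"linear":[0,0,0],"rot":[0,0,0],"hand":0}]'
python3 st.py
python3 - <<'E'
from h import *
s=snap('side','side1');t=snap('top','top1')
cv2.imwrite('pics/r1.png',np.hstack([cv2.resize(q['image'][v:v+100,u:u+100,::-1],(400,400),interpolation=2) for q,u,v in((s,330,130),(t,395,190))]))
E
```

```text
clock: 3.48
tool_pos: [0.5363, -0.3022, 0.0869]
orientation: [-149.0, 89.5, -18.6]
force: [0.7, -0.8, 0.5]
opening: 0.0005
3.475 [ 0.5363 -0.3022  0.0869] x [ 0.008 -0.003 -1.   ] yang -139.61 [ 0.7  -0.85  0.48]
```

View pics/r1.png

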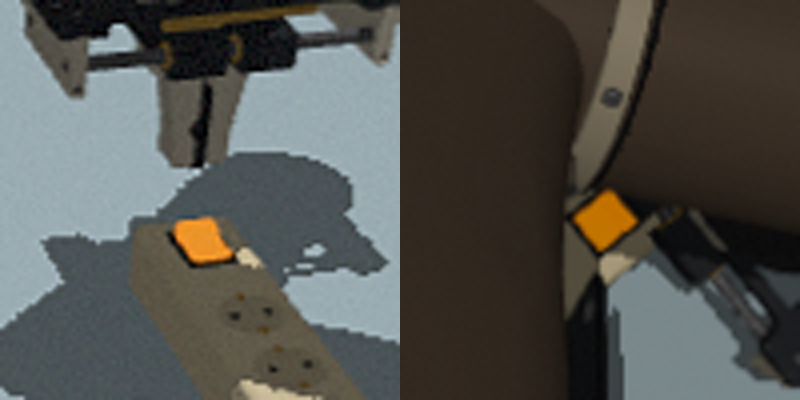

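The side view shows the fingertips at crop (195,160), above and outboard of the rocker (205,240), whose outer half is raised. In the top view the arm hides the fingers but the rocker is visible. I'll trim the position, then press down slowly.

```bash
python3 -m crank '[{"linear":[-0.07,0.01,-0.1],"rot":[0.02,0.08,0],"hand":0},{"linear":[0,0,-0.15],"rot":[0,0,0],"hand":0},{"linear":[0,0,-0.1],"rot":[0,0,0],"hand":0},{"linear":[0,0,0],"rot":[0,0,0],"hand":0}]'
python3 st.py
```

```text
clock: 4.08
tool_pos: [0.5334, -0.3022, 0.0679]
orientation: [-151.0, 89.6, -20.6]
force: [0.2, -0.5, 1.0]
opening: 0.0002
4.075 [ 0.5334 -0.3022  0.0679] x [ 0.006 -0.002 -1.   ] yang -139.62 [ 0.17 -0.5   1.02]
```

```bash
python3 -m crank '[{"linear":[-0.01,0.02,-0.15],"rot":[0,0.05,0],"hand":0},{"linear":[0,0,-0.08],"rot":[0,0,0],"hand":0},{"linear":[0,0,-0.06],"rot":[0,0,0],"hand":0},{"linear":[0,0,-0.04],"rot":[0,0,0],"hand":0}]'
python3 st.py
```

```text
clock: 4.58
tool_pos: [0.5346, -0.3024, 0.0484]
orientation: [-178.7, 89.6, -48.2]
force: [-0.6, -3.1, 3.9]
opening: 0.0004
4.575 [ 0.5346 -0.3024  0.0484] x [ 0.004 -0.005 -1.   ] yang -139.54 [-0.55 -3.1   3.91]
```

```bash
python3 -m crank '[{"linear":[0,0,-0.03],"rot":[0,0,0],"hand":0},{"linear":[0,0,-0.03],"rot":[0,0,0],"hand":0}]'
python3 st.py;python3 -m crank '[{"linear":[0,0,-0.03],"rot":[0,0,0],"hand":0},{"linear":[0,0,0],"rot":[0,0,0],"hand":0}]'
python3 st.py
python3 - <<'E'
from h import *
s=snap('side','side2')
cv2.imwrite('pics/r2.png',cv2.resize(s['image'][130:230,330:430,::-1],(500,500),interpolation=2))
E
```

```text
clock: 4.82
tool_pos: [0.535, -0.3029, 0.0467]
orientation: [-178.8, 89.5, -48.3]
force: [-6.0, 4.3, 23.4]
opening: 0.0008
4.825 [ 0.535  -0.3029  0.0467] x [ 0.005 -0.006 -1.   ] yang -139.5 [-6.03  4.26 23.36]
clock: 5.08
tool_pos: [0.5348, -0.3027, 0.0475]
orientation: [-175.7, 89.5, -45.2]
force: [0.0, -0.2, 0.0]
opening: 0.0006
5.075 [ 0.5348 -0.3027  0.0475] x [ 0.006 -0.006 -1.   ] yang -139.48 [ 0.04 -0.24  0.  ]
```

View pics/r2.png

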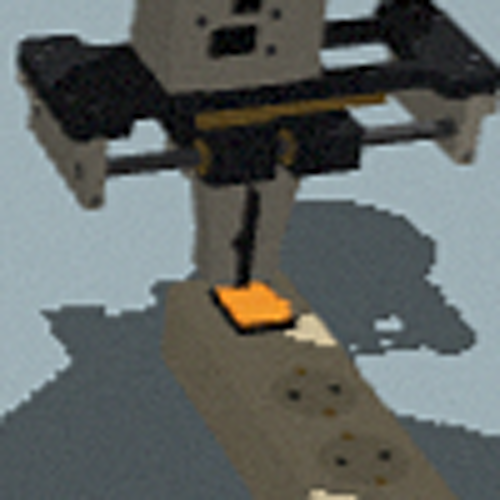

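The fingertips bottomed at z≈47 mm with 23 N, and the visible inner half at (255,305) now looks flat and larger. I'll lift and check.

```bash
python3 -m crank '[{"linear":[0,0,0.3],"rot":[0,0,0],"hand":0},{"linear":[0,0,0.9],"rot":[0,0,0],"hand":0},{"linear":[0,0,0.9],"rot":[0,0,0],"hand":0},{"linear":[0,0,0.9],"rot":[0,0,0],"hand":0},{"linear":[0,0.9,0.9],"rot":[0,0,0],"hand":0},{"linear":[0,0.9,0.9],"rot":[0,0,0],"hand":0}]'
python3 st.py
python3 - <<'E'
from h import *
s=snap('side','side3');t=snap('top','top3')
s0=pickle.load(open('side0.pkl','rb'));t0=pickle.load(open('top0.pkl','rb'))
f=lambda q,u,v:cv2.resize(q['image'][v:v+50,u:u+50,::-1],(300,300),interpolation=2)
cv2.imwrite('pics/r3.png',np.vstack([np.hstack([f(s0,355,165),f(s,355,165)]),np.hstack([f(t0,420,220),f(t,420,220)])]))
a=np.array([.646,-.763]);piv=np.array([.5219,-.2896])
for nm,q in(('s0',s0),('s',s)):
    for d in(-12,-6,6,12):
        u,v=proj(q,[*(piv+d/1000*a),.049]);print(nm,d,q['image'][int(v),int(u)],dep(q,u,v).round(4))
E
```

```text
clock: 5.88
tool_pos: [0.5288, -0.2112, 0.3129]
orientation: [36.0, 89.4, 166.2]
force: [1.2, 1.0, 0.0]
opening: 0.0007
5.875 [ 0.5288 -0.2112  0.3129] x [-0.01   0.002 -1.   ] yang -139.83 [1.23 0.95 0.01]
s0 -12 [221 183  48] [ 0.5151 -0.2839  0.0469]
s0 -6 [224 190  58] [ 0.5185 -0.2867  0.048 ]
s0 6 [224 191  60] [ 0.5252 -0.2922  0.0502]
s0 12 [223 189  67] [ 0.5285 -0.2946  0.0515]
s -12 [229 144  44] [ 0.5133 -0.2772  0.051 ]
s -6 [227 135  36] [ 0.517  -0.281   0.0514]
s 6 [229 138  43] [ 0.5267 -0.2977  0.0469]
s 12 [86 82 71] [ 0.5296 -0.2985  0.0492]
```

View pics/r3.png

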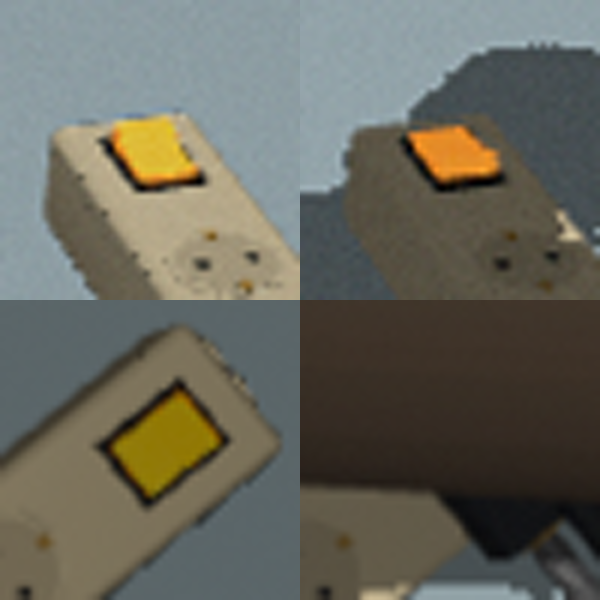

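In the side view the outer half now lies level and the inner half stands up (crop 450,150), so the switch is off. Next I go behind the lid.

```bash
python3 -m crank '[{"linear":[0.19,0.75,0.1],"rot":[0,0,1],"hand":0},{"linear":[0.19,0.75,0.1],"rot":[0,0,1],"hand":0},{"linear":[0.19,0.75,0],"rot":[0,0,1],"hand":0},{"linear":[0.19,0.75,0],"rot":[0,0,1],"hand":0},{"linear":[0.19,0.75,0],"rot":[0,0,1],"hand":0},{"linear":[0.19,0.75,0],"rot":[0,0,1],"hand":0},{"linear":[0.19,0.75,0],"rot":[0,0,1],"hand":0},{"linear":[0.19,0.75,0],"rot":[0,0,1],"hand":0},{"linear":[0.19,0.75,0],"rot":[0,0,1],"hand":0},{"linear":[0.19,0.6,0],"rot":[0,0,1],"hand":0},{"linear":[0,0,0],"rot":[0,0,0.3],"hand":0},{"linear":[0,0,0],"rot":[0,0,0],"hand":0}]'
python3 st.py
```

```text
clock: 7.48
tool_pos: [0.6417, 0.2494, 0.3171]
orientation: [4.8, 88.8, -171.6]
force: [-0.1, -0.7, -0.4]
opening: 0.0006
7.475 [0.6417 0.2494 0.3171] x [-0.02  -0.003 -1.   ] yang -86.35 [-0.07 -0.73 -0.41]
```

```bash
python3 -m crank '[{"linear":[0,-0.16,-0.6],"rot":[0.03,-0.2,-0.4],"hand":0},{"linear":[0,0,-0.7],"rot":[0,0,0],"hand":0},{"linear":[0,0,-0.4],"rot":[0,0,0],"hand":0},{"linear":[0,0,0],"rot":[0,0,0],"hand":0}]'
python3 st.py
python3 - <<'E'
from h import *
snap('side','side4')
E
```

```text
clock: 7.98
tool_pos: [0.6404, 0.2353, 0.213]
orientation: [-32.0, 89.9, 149.2]
force: [0.2, 0.3, 0.2]
opening: 0.0006
7.975 [0.6404 0.2353 0.213 ] x [-0.002  0.001 -1.   ] yang -88.85 [0.19 0.25 0.2 ]
```

View pics/side4.png

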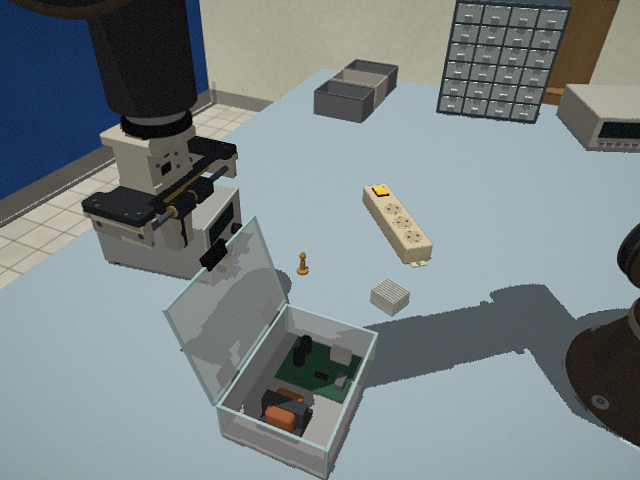

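Fingers are behind the tab (side view, about (185,235)) and clear of the lid. I'll now pull the lid gently toward the robot.

```bash
python3 -m crank '[{"linear":[-0.2,0.08,-0.15],"rot":[0,0,0],"hand":0},{"linear":[-0.2,0,-0.03],"rot":[0,0,0],"hand":0},{"linear":[-0.12,0,0],"rot":[0,0,0],"hand":0},{"linear":[-0.1,0,0],"rot":[0,0,0],"hand":0},{"linear":[-0.1,0,0],"rot":[0,0,0],"hand":0},{"linear":[-0.1,0,0],"rot":[0,0,0],"hand":0},{"linear":[-0.1,0,0],"rot":[0,0,0],"hand":0}]'
python3 st.py
```

```text
clock: 8.9
tool_pos: [0.5853, 0.2415, 0.2092]
orientation: [-144.9, 89.3, 36.3]
force: [2.7, -0.2, 2.2]
opening: 0.0004
8.9 [0.5853 0.2415 0.2092] x [ 0.009  0.007 -1.   ] yang -88.83 [ 2.74 -0.21  2.19]
```

```bash
python3 -m crank '[{"linear":[-0.12,0,-0.03],"rot":[0,0,0],"hand":0},{"linear":[-0.12,0,-0.03],"rot":[0,0.05,0],"hand":0},{"linear":[-0.12,0,-0.03],"rot":[0,0,0],"hand":0},{"linear":[-0.12,0,-0.03],"rot":[0,0.05,0],"hand":0},{"linear":[-0.12,0,-0.03],"rot":[0,0,0],"hand":0},{"linear":[-0.12,0,-0.03],"rot":[0,0,0],"hand":0}]'
python3 st.py
```

```text
clock: 9.65
tool_pos: [0.539, 0.2415, 0.1973]
orientation: [-86.6, 89.6, 94.5]
force: [2.3, 0.3, 1.2]
opening: 0.0006
9.65 [0.539  0.2415 0.1973] x [-0.001  0.007 -1.   ] yang -88.85 [2.31 0.27 1.18]
```

```bash
cat > arc.py <<'E'
from h import *
import sys
hx,hz,r=.534,.0725,float(sys.argv[1])
o=monitor.get_obs()['tool_pos']
def T(th):
    a=np.radians(th);return np.array([hx-r*np.cos(a)+.0025*np.sin(a)+.0095,hz+r*np.sin(a)+.0025*np.cos(a)])
p=o[[0,2]]
for th in map(float,sys.argv[2:]):
    q=T(th);print(th,q.round(4),((q-p)/.06).round(3));p=q
E
python3 arc.py .127 84 80 76 72 68 64 60 56 52 48 44 40 36 32 28 24 20 17 14 11 8 6 4 3 2 1 0
```

```text
84.0 [0.5327 0.1991] [-0.105  0.029]
80.0 [0.5239 0.198 ] [-0.147 -0.018]
76.0 [0.5152 0.1963] [-0.145 -0.028]
72.0 [0.5066 0.1941] [-0.143 -0.038]
68.0 [0.4982 0.1912] [-0.14  -0.048]
64.0 [0.4901 0.1877] [-0.136 -0.057]
60.0 [0.4822 0.1837] [-0.132 -0.067]
56.0 [0.4746 0.1792] [-0.127 -0.076]
52.0 [0.4673 0.1741] [-0.121 -0.084]
48.0 [0.4604 0.1686] [-0.115 -0.093]
44.0 [0.4539 0.1625] [-0.108 -0.101]
40.0 [0.4478 0.156 ] [-0.101 -0.108]
36.0 [0.4422 0.1492] [-0.093 -0.115]
32.0 [0.4371 0.1419] [-0.085 -0.121]
28.0 [0.4325 0.1343] [-0.076 -0.126]
24.0 [0.4285 0.1264] [-0.067 -0.132]
20.0 [0.425  0.1183] [-0.058 -0.136]
17.0 [0.4228 0.112 ] [-0.037 -0.104]
14.0 [0.4209 0.1056] [-0.032 -0.106]
11.0 [0.4193 0.0992] [-0.026 -0.108]
8.0 [0.4181 0.0927] [-0.02  -0.109]
6.0 [0.4175 0.0883] [-0.01  -0.073]
4.0 [0.417  0.0839] [-0.008 -0.073]
3.0 [0.4168 0.0816] [-0.003 -0.037]
2.0 [0.4167 0.0794] [-0.002 -0.037]
1.0 [0.4166 0.0772] [-0.002 -0.037]
0.0 [0.4165 0.075 ] [-0.001 -0.037]
```

```bash
python3 -m crank '[{"linear":[-0.1,0,0.02],"rot":[0,0,0],"hand":0},{"linear":[-0.14,0,-0.02],"rot":[0,0,0],"hand":0},{"linear":[-0.14,0,-0.03],"rot":[0,0,0],"hand":0},{"linear":[-0.14,0,-0.04],"rot":[0,0,0],"hand":0},{"linear":[-0.14,0,-0.05],"rot":[0,0,0],"hand":0},{"linear":[-0.13,0,-0.06],"rot":[0,0,0],"hand":0}]'
python3 st.py; python3 arc.py .127  60 56 52 48 44 40
```

```text
clock: 10.4
tool_pos: [0.4876, 0.2406, 0.1854]
orientation: [-72.9, 89.7, 108.2]
force: [2.7, -0.4, 0.3]
opening: 0.0005
10.4 [0.4876 0.2406 0.1854] x [-0.002  0.005 -1.   ] yang -88.87 [ 2.7  -0.38  0.34]
60.0 [0.4822 0.1837] [-0.09  -0.027]
56.0 [0.4746 0.1792] [-0.127 -0.076]
52.0 [0.4673 0.1741] [-0.121 -0.084]
48.0 [0.4604 0.1686] [-0.115 -0.093]
44.0 [0.4539 0.1625] [-0.108 -0.101]
40.0 [0.4478 0.156 ] [-0.101 -0.108]
```

```bash
python3 -m crank '[{"linear":[-0.09,0,-0.03],"rot":[0,0,0],"hand":0},{"linear":[-0.13,0,-0.07],"rot":[0,0,0],"hand":0},{"linear":[-0.12,0,-0.08],"rot":[0,0,0],"hand":0},{"linear":[-0.11,0,-0.09],"rot":[0,0,0],"hand":0},{"linear":[-0.11,0,-0.1],"rot":[0,0,0],"hand":0},{"linear":[-0.1,0,-0.11],"rot":[0,0,0],"hand":0}]'
python3 st.py; python3 arc.py .127  36 32 28 24 20 17 14 11 8 6
python3 - <<'E'
from h import *
snap('side','side5')
E
```

```text
clock: 11.15
tool_pos: [0.445, 0.2409, 0.1545]
orientation: [-73.9, 89.6, 107.2]
force: [0.9, 0.0, 0.3]
opening: 0.0001
11.15 [0.445  0.2409 0.1545] x [-0.002  0.006 -1.   ] yang -88.87 [0.9  0.01 0.33]
36.0 [0.4422 0.1492] [-0.046 -0.09 ]
32.0 [0.4371 0.1419] [-0.085 -0.121]
28.0 [0.4325 0.1343] [-0.076 -0.126]
24.0 [0.4285 0.1264] [-0.067 -0.132]
20.0 [0.425  0.1183] [-0.058 -0.136]
17.0 [0.4228 0.112 ] [-0.037 -0.104]
14.0 [0.4209 0.1056] [-0.032 -0.106]
11.0 [0.4193 0.0992] [-0.026 -0.108]
8.0 [0.4181 0.0927] [-0.02  -0.109]
6.0 [0.4175 0.0883] [-0.01  -0.073]
```

View pics/side5.png

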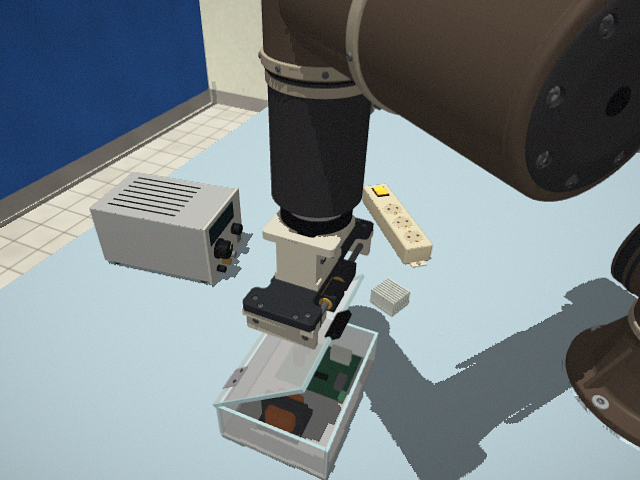

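The side view shows the lid about 40° open, with its tab at (338,325) and the fingertips on top of it. The case hasn't moved. Continuing down.

```bash
python3 -m crank '[{"linear":[-0.05,0,-0.09],"rot":[0,0,0],"hand":0},{"linear":[-0.08,0,-0.12],"rot":[0,0,0],"hand":0},{"linear":[-0.08,0,-0.12],"rot":[0,0,0],"hand":0},{"linear":[-0.07,0,-0.13],"rot":[0,0,0],"hand":0},{"linear":[-0.06,0,-0.13],"rot":[0,0,0],"hand":0},{"linear":[-0.04,0,-0.1],"rot":[0,0,0],"hand":0},{"linear":[-0.03,0,-0.1],"rot":[0,0,0],"hand":0}]'
python3 st.py; python3 arc.py .127 11 8 6 4 3 2 1 0
```

```text
clock: 12.08
tool_pos: [0.4178, 0.2407, 0.103]
orientation: [-62.1, 89.6, 119.0]
force: [0.9, -0.3, 0.8]
opening: 0.0002
12.075 [0.4178 0.2407 0.103 ] x [-0.003  0.006 -1.   ] yang -88.87 [ 0.92 -0.29  0.84]
11.0 [0.4193 0.0992] [ 0.025 -0.063]
8.0 [0.4181 0.0927] [-0.02  -0.109]
6.0 [0.4175 0.0883] [-0.01  -0.073]
4.0 [0.417  0.0839] [-0.008 -0.073]
3.0 [0.4168 0.0816] [-0.003 -0.037]
2.0 [0.4167 0.0794] [-0.002 -0.037]
1.0 [0.4166 0.0772] [-0.002 -0.037]
0.0 [0.4165 0.075 ] [-0.001 -0.037]
```

```bash
python3 -m crank '[{"linear":[0,0,-0.07],"rot":[0,0,0],"hand":0},{"linear":[0,0,-0.07],"rot":[0,0,0],"hand":0},{"linear":[0,0,-0.06],"rot":[0,0,0],"hand":0},{"linear":[0,0,-0.06],"rot":[0,0,0],"hand":0},{"linear":[0,0,-0.05],"rot":[0,0,0],"hand":0},{"linear":[0,0,-0.04],"rot":[0,0,0],"hand":0}]'
python3 st.py
```

```text
clock: 12.82
tool_pos: [0.4173, 0.2405, 0.0802]
orientation: [-49.7, 89.6, 131.4]
force: [-0.7, -0.7, 1.6]
opening: 0.0002
12.825 [0.4173 0.2405 0.0802] x [-0.004  0.005 -1.   ] yang -88.9 [-0.66 -0.69  1.6 ]
```

```bash
python3 -m crank '[{"linear":[0,0,-0.03],"rot":[0,0,0],"hand":0},{"linear":[0,0,-0.03],"rot":[0,0,0],"hand":0},{"linear":[0,0,-0.03],"rot":[0,0,0],"hand":0}]'
python3 st.py
```

```text
clock: 13.2
tool_pos: [0.4174, 0.2405, 0.075]
orientation: [-50.6, 89.6, 130.5]
force: [-8.7, -1.8, 23.3]
opening: -0.0001
13.2 [0.4174 0.2405 0.075 ] x [-0.004  0.005 -1.   ] yang -88.88 [-8.67 -1.81 23.34]
```

It's firmly seated at z=75.0 mm, exactly the top of a shut lid, with 23 N. I'll lift off and check.

```bash
python3 -m crank '[{"linear":[0,0,0.05],"rot":[0,0,0],"hand":0},{"linear":[0,0,0.2],"rot":[0,0,0],"hand":0},{"linear":[0,0,0.8],"rot":[0,0,0],"hand":0},{"linear":[0,0,0.9],"rot":[0,0,0],"hand":0},{"linear":[0,0,0.9],"rot":[0,0,0],"hand":0},{"linear":[0,0.8,0.6],"rot":[0,0,0],"hand":0},{"linear":[0,0.9,0],"rot":[0,0,0],"hand":0},{"linear":[0,0.9,0],"rot":[0,0,0],"hand":0},{"linear":[0,0.9,0],"rot":[0,0,0],"hand":0},{"linear":[-0.3,0.9,0],"rot":[0,0,0],"hand":0},{"linear":[-0.5,0.8,0],"rot":[0,0,0],"hand":0},{"linear":[-0.5,0.8,0],"rot":[0,0,0],"hand":0},{"linear":[0,0,0],"rot":[0,0,0],"hand":0}]'
python3 st.py
python3 - <<'E'
from h import *
s=snap('side','side6');t=snap('top','top6')
cv2.imwrite('pics/fin.png',np.hstack([cv2.resize(s['image'][:,:,::-1],(400,300)),cv2.resize(t['image'][:,:,::-1],(400,300))]))
cv2.imwrite('pics/fin2.png',np.hstack([cv2.resize(s['image'][265:480,190:400,::-1],(400,410)),cv2.resize(t['image'][190:320,130:260,::-1],(400,410))]))
P=np.array([dep(t,u,v) for v in range(236,304,4) for u in range(142,238,4)]);z=P[:,2]
print('lid z',np.percentile(z,[5,50,95]).round(4))
E
```

```text
clock: 14.82
tool_pos: [0.3356, 0.6087, 0.2985]
orientation: [-99.2, 89.3, 81.8]
force: [1.2, -0.7, 0.0]
opening: 0.0004
14.825 [0.3356 0.6087 0.2985] x [ 0.002  0.012 -1.   ] yang -89.08 [ 1.22 -0.71  0.02]
lid z [0.0717 0.0745 0.0772]
```

View pics/fin.png

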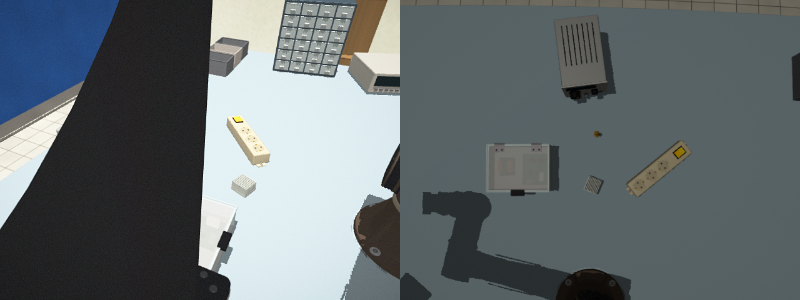

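View pics/fin2.png

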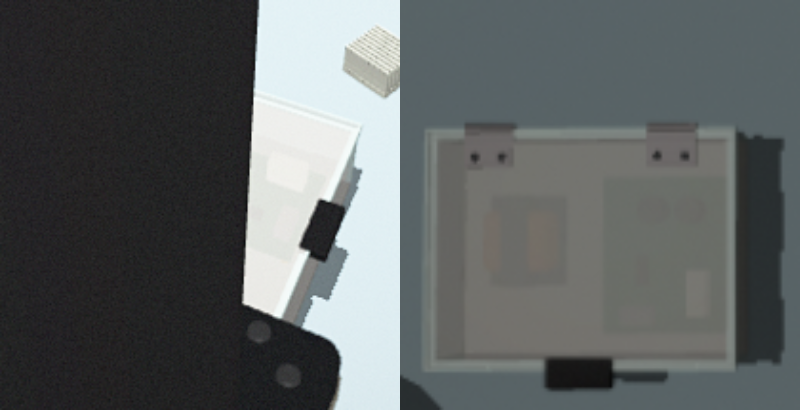

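The top view shows the lid flat over the rim, with the tab at (578,372) in the crop. The heat sink, pin and supply look as they did before. One numeric check follows.

Run:
```python
from h import *
t=pickle.load(open('top6.pkl','rb'));t0=pickle.load(open('top0.pkl','rb'));s=pickle.load(open('side6.pkl','rb'));s0=pickle.load(open('side0.pkl','rb'))
P=np.array([dep(t,u,v) for v in range(236,304,2) for u in range(142,238,2)])
c,*_=np.linalg.lstsq(np.c_[P[:,:2]-P[:,:2].mean(0),np.ones(len(P))],P[:,2],rcond=None);print('slope deg',np.degrees(c[:2]),c[2])
g=lambda q:cv2.cvtColor(np.ascontiguousarray(q['image']),cv2.COLOR_RGB2GRAY).astype(np.float32)
for n,(x,y,w,h) in dict(heatsink=(285,272,48,46),pin=(302,202,26,26),psu=(250,125,90,40),case=(150,245,80,50),caselow=(136,296,20,16),strip=(355,220,115,100)).items():
    a,b=g(t0)[y:y+h,x:x+w],g(t)[y:y+h,x:x+w];print(n,cv2.phaseCorrelate(a,b,cv2.createHanningWindow((w,h),cv2.CV_32F)),np.abs(a-b).max())
C=np.array([plane(t,*p,.07)[:2] for p in[(140.2,232.5)]])
a=np.array([.646,-.763]);piv=np.array([.5219,-.2896])
for d in(-14,-10,-6,-2,2,6,10,14):
    r=[]
    for q in(s0,s,t0,t):
        u,v=proj(q,[*(piv+d/1000*a),.049]);r.append(dep(q,u,v)[2].round(4))
    print(d,r)
f=lambda q,x,y,w:cv2.resize(q['image'][y:y+w,x:x+w,::-1],(400,400),interpolation=2)
cv2.imwrite('pics/cmp.png',np.hstack([f(s,345,165,60),f(t,250,120,90)]))
```

```text
slope deg [  5.6313896  -33.29015227] 0.08286466428832348
heatsink ((0.01571743288153371, -0.03644684650214103), 1.003893696806497) 4.0
pin ((0.5154899086428486, 0.47550069392849004), 0.9796236575222146) 4.0
psu ((-0.028266774167306608, 0.003397083346612817), 0.995524897840288) 3.812788
case ((-0.6711044883933397, -0.15469058222389975), 0.47456243181228636) 91.42629
caselow ((-0.1233622340764704, 0.03769469208324505), 0.7166469901800155) 43.60951
strip ((0.051950911610347816, -0.009938415569784809), 0.9839268141587575) 47.0
-14 [np.float64(0.0489), np.float64(0.049), np.float64(0.0444), np.float64(0.0516)]
-10 [np.float64(0.0484), np.float64(0.0496), np.float64(0.0478), np.float64(0.0564)]
-6 [np.float64(0.048), np.float64(0.0519), np.float64(0.0453), np.float64(0.0508)]
-2 [np.float64(0.0489), np.float64(0.0488), np.float64(0.0479), np.float64(0.0518)]
2 [np.float64(0.049), np.float64(0.0475), np.float64(0.0506), np.float64(0.0465)]
6 [np.float64(0.0502), np.float64(0.0468), np.float64(0.0513), np.float64(0.0455)]
10 [np.float64(0.0507), np.float64(0.0487), np.float64(0.0529), np.float64(0.049)]
14 [np.float64(0.0502), np.float64(0.0417), np.float64(0.0523), np.float64(0.0458)]
```

View pics/cmp.png

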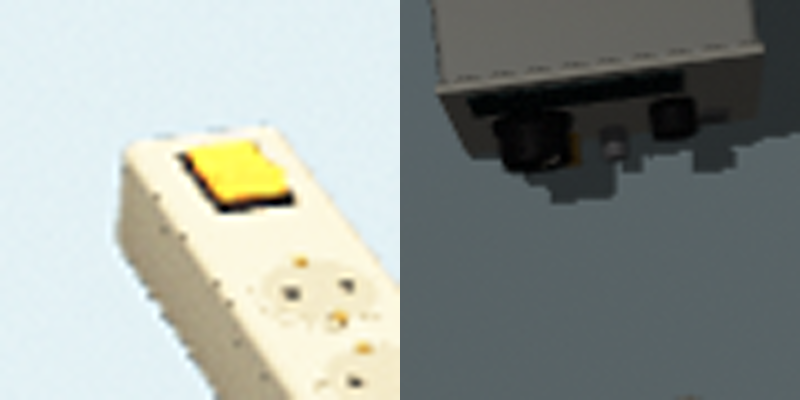

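The slope fit was thrown off by pixels with no depth reading. I'll redo it without them, then hand in.

Run:
```python
from h import *
t=pickle.load(open('top6.pkl','rb'))
P=np.array([dep(t,u,v) for v in range(236,304,2) for u in range(142,238,2)]);P=P[(P[:,2]>.06)&(P[:,2]<.09)]
c,*_=np.linalg.lstsq(np.c_[P[:,:2]-P[:,:2].mean(0),np.ones(len(P))],P[:,2],rcond=None);print(len(P),'slope deg',np.degrees(c[:2]),c[2])
C=np.array([plane(t,*p,.075)[:2] for p in[(238.7,306),(139.5,306.2)]]);print(C)
print(ticket.close_job())
```

```text
1618 slope deg [ 0.09606599 -0.10747156] 0.07440157063626238
[[0.38602946 0.13381555]
 [0.38047883 0.33325645]]
the job is handed in; nothing more can be done
None
```

I switched the power strip off first, then pushed the clear lid shut, and handed the job in at about 15 s of the 54 s allowed.

- **Rocker:** I pressed the raised outer end until it stopped at 47 mm, with about 23 N. Pictures and depth readings show the outer half lying level and the inner half standing up, so the switch is off.
- **Lid:** I pushed it over slowly from behind with the closed fingertips, with about 1–3 N until it seated. It seated with the fingertips at 75.0 mm, the height of a shut lid, and I pressed to about 23 N. Depth readings afterwards put the lid top at 74.4 mm, with a slope of about 0.1°, so it is flat on the rim.
- **Other objects:** In the top view the heat sink, power supply and knob show no shift. The pin's automatic match gave about half a pixel (roughly 1 mm), but the picture is otherwise unchanged there and I never went near it.
- **Case:** One corner of the case matched to about 0.1 pixel (well under 1 mm), though that match was only moderate. The match over the middle of the case was meaningless because the lid now covers it.

My first lid-slope fit gave nonsense because it included pixels with no depth reading. Refitting without them gave the figures above.

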